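# Latch the steriliser lid, free the child lock and start it

### The arm

A 6-joint arm with a two-finger parallel gripper is mounted at the origin on a cart in front of the work surface, level with it; the furniture and walls round the work are solid. World frame = base frame: x ahead of the robot, y to its left, z up, the work surface at z = 0. Lengths are in m, angles in rad, forces in N, time in s.
With the tool pointing down it reaches from about 0.35 to 0.775 m from the base axis. Payload 7.3 kg.
Tool frame: the origin (TCP) lies at the very end of the fingers, on their centre line; the grasp point (between the pads) lies robot.pinch_z behind it (robot.pinch_z is the distance from the TCP to the grasp point, in m); y points along the fingers, z is the direction in which the jaws open and shut, and the axes are right-handed (so a half turn about y gives the same grasp; the last joint's range is limited). The gripper opens to 92 mm and grips with 3 to 60 N. Pads are 19 mm wide; open, the fingers measure 130 mm over their backs; the gripper's body (75 mm by 190 mm) begins 47 mm behind the grasp point.
Start: joints at [-0.146, 0.342, 1.524, -0, 1.275, -0.146], TCP at [0.525, 0, 0.227] pointing down, gripper open.
Joint ranges: [-2.53, 2.53], [-0.77, 2.02], [0.04, 2.7], [-1, 4.14], [0.28, 2.66], [-3.11, 3.11]. Speed limits (rad/s): [2.57, 2.57, 3.14, 3.14, 3.14, 3.14].

### API

Orientations are given as [roll, pitch, yaw] about the fixed x, y, z axes, in that order (R = Rz(yaw) Ry(pitch) Rx(roll)).
In Python, from cell import status, viewer, robot gives the robot as it stands. The module is installed in compiled form; this text tells all that it offers.
- The arm moves only by the shell command python3 -m pendant 'ROWS' [FORCE]. ROWS is JSON, a list that holds one entry, the list of rows, each a list of 7 numbers: the shift along the tool's x, y, z in cm, then the turn, a rotation vector about the tool's x, y, z in rad, then the finger opening in cm, from 0 to 9.18. A call has 1 to 20 rows; each row is the pose to reach, as a shift and turn from the pose commanded when the call began, along the tool's axes at that moment; what a row does not reach only later rows make up. A row lasts 1/10 s, in which the tool goes at most 50 mm and 8.59 degrees, less where a joint would pass 70% of its speed; a pose out of reach is approached as far as the arm can. A call with a gripper value outside its range is refused whole. The fingers move at their own pace and stop on an object; FORCE is the grip in N (left out, the last holds). Time passes only in rows, so rows that repeat a pose let the fingers close. It gives the time, the measured TCP pose, the force and the opening at its end, in the units of the state.
- status.observe(): the state, without advancing time (a new reading comes with each control period).
- viewer.read_camera(name): name is "scene" or "side" or "wrist"; returns a dict with "image" (420x560x3 uint8, red, green, blue), "range_z" (420x560 float32, m along the optical axis (not along the pixel's ray), 0 where there is no reading), "fx", "fy", "cx", "cy" (pixels), "camera_from_world" (4x4, takes a point from world to camera coordinates). Camera axes: x right, y up, looking along -z (the intrinsics and any distortion apply to the point x, -y, -z); pixel columns grow to the right and rows downward; lengths in m; the calibration is good to about 2 mm. A picture is of the moment at which its call begins.
- robot.hand_in(): hands the job in, once; it reports no verdict.
The state is a dict: "time": time; "qpos": joint angles; "qvel": joint speeds; "joint_efforts": joint torques, N m; "tool_pos": TCP position; "tool_rot": TCP orientation; "contact_force": force on the tool from outside, world axes, zero at the start; "torque": the same for the moment, N m; "opening": finger opening in m.
Only numpy, scipy, OpenCV 4.12 (cv2) and the standard library are available. Lean on these libraries where they do the work, as an engineer would, in place of code of your own. Each camera call takes 0.05 s, during which the arm holds its last target. There are 200 camera calls.

### The job

Start the white countertop steriliser with the brush and spoon in it. First swing its clear lid shut and press the lid's front edge down until the catch clicks and holds it; only then slide the orange child-lock tab all the way aside, away from the front, and press the green start button underneath fully down for a moment, then let it go. Do not push or knock over the jars and the salt shaker beside it.

Things in the scene. Friction and masses are not known exactly. Their poses are not given: they have to be found in the camera images.
- steriliser: White box-shaped steriliser, fixed to the worktop, 190 (x) x 240 (y) mm, about 103 mm high with the lid shut. Origin at the centre of its underside; z up, its x axis points from its front (robot side) to its back (hinge side), y to its left. The left part (y -50 to +120 mm) is the lidded chamber, rim 90 mm above the worktop; the right strip (y -120 to -50 mm) is a flat control deck 98 mm above the worktop.
- lid (a joint): Angle of the clear-windowed white lid, rad. 0 = fully down; grows as the free front edge swings up and back about the hinge at the rear; at the start 0.7 to 1.0, at most 1.3. The hinge is spring-loaded: let go unlatched, the lid rises again to about 0.7. From about 0.07 downwards a tooth on the front lip meets the spring catch (about 10 N at the front edge to pass it, at about 0.04), clicks under it and then stays by itself at about 0.01.
- lid_press (a point): Centre of the top face of the grey pad (22 x 70 mm) at the middle of the lid's free front edge, where to press; 171 mm from the hinge line along the lid and 13 mm above the lid's underside; the lid's front edge is 18 mm farther out. The lid is 168 mm wide and 10 mm thick, the pad 3 mm proud. Moves with the lid; its frame is the lid's (z = outer normal of the lid).
- lid_hinge (a point): Middle of the lid's hinge line, at the rear rim of the chamber, 90 mm above the worktop; the line runs along the steriliser's y. With the lid fully down the pad centre lies 171 mm in front of (-x) and 13 mm above this point.
- lock_tab (a joint): Travel of the orange child-lock tab, m. 0 = covering the button; slides along the steriliser's +x (towards the back) to its stop at 0.045; sliding friction about 1.5 N, stays where it is left.
- tab_ridge (a point): Centre of the top of the ridge on the orange tab, 127 mm above the worktop. The ridge is 12 (x) x 16 (y) mm and stands 15 mm above the tab's plate; it can be pinched or pushed. The plate, 36 (x) x 40 (y) mm, top 112 mm above the worktop, reaches from 29 mm in front of this point to 7 mm behind it, and bridges the button.
- start_button (a joint): Travel of the green button, m. 0 = out, 0.005 = fully down (about 4.5 N, springs back). It cannot be reached while the tab covers it.
- button_top (a point): Centre of the top of the green round button, 26 mm in diameter, 106 mm above the worktop when out, 8 mm above the deck round it; pressed straight down. It moves with the button.
- jam_jar: Jam jar with white lid, 68 mm in diameter, 84 mm high, standing loose to the right of the steriliser; origin at the centre of its underside.
- seed_jar: Seasoning jar with yellow cap, 42 mm in diameter, 106 mm high, standing loose to the right of the steriliser; origin at the centre of its underside.
- salt_shaker: Glass salt shaker with grey cap, 44 mm in diameter, 90 mm high, standing loose to the left of the steriliser; origin at the centre of its underside.

How it is judged:
By the outcome, as a careful person would: the job done as asked, in the order asked, and still so for the second after the job is handed in, with the robot touching nothing.
It also fails if it takes over 51 s, if anything falls off the work surface, if the arm or the gripper's body presses on something with over 40 N, if the wrist force passes 120 N, or if a joint passes its speed limit or range.

## Working session

There is one attempt and no reset: what is moved stays moved. The work goes in short steps, Python scripts to look and compute and a shell command to move; the robot and the scene stay as the last step left them, time stands still between calls to the robot, and variables do not carry over. Pictures are saved under pics/ and viewed, about 8 in all and at most 12, crops included, and the job is handed in when it is done.

```bash
mkdir -p pics; cat > h.py <<'E'
import numpy as np, cv2
from cell import status, viewer, robot
def cam(n):
    d=viewer.read_camera(n); np.savez(f'{n}.npz',**d); return d
def pts(d):
    z=d['range_z'].astype(float); v,u=np.mgrid[:z.shape[0],:z.shape[1]]
    c=np.stack([(u-d['cx'])/d['fx']*z,-(v-d['cy'])/d['fy']*z,-z,np.ones_like(z)],-1)
    return (c@np.linalg.inv(d['camera_from_world']).T)[...,:3]
def save(d,n): cv2.imwrite(f'pics/{n}.png',d['image'][...,::-1])
E
python3 - <<'E'
from h import *
import cv2
s=status.observe(); print({k:np.round(v,3) for k,v in s.items()}, robot.pinch_z)
ims=[]
for n in ('scene','side'):
    d=cam(n); save(d,n+'1'); P=pts(d); print(n,np.linalg.inv(d['camera_from_world']).round(3).tolist(), [k for k in d])
    hsv=cv2.cvtColor(d['image'],cv2.COLOR_RGB2HSV)
    for nm,lo,hi in (('orange',(5,150,120),(18,255,255)),('green',(45,100,60),(85,255,255)),('yellow',(20,130,120),(35,255,255))):
        m=cv2.inRange(hsv,lo,hi); k,l,st,c=cv2.connectedComponentsWithStats(m)
        for i in range(1,k):
            if st[i,4]>25:
                q=P[(l==i)&(d['range_z']>0)]
                print(nm,st[i],c[i].round(),np.percentile(q,[5,50,95],axis=0).round(3).tolist() if len(q) else '')
E
```

```text
{'time': np.float64(0.0), 'qpos': array([-0.146,  0.343,  1.525, -0.   ,  1.275, -0.146]), 'qvel': array([-0.001, -0.001, -0.   , -0.002,  0.   , -0.   ]), 'joint_efforts': array([ 1.0000e-03, -4.3125e+01, -2.4422e+01,  7.2000e-02,  5.6000e-02,
       -0.0000e+00]), 'tool_pos': array([0.525, 0.   , 0.226]), 'tool_rot': array([-1.572,  0.   , -1.571]), 'contact_force': array([ 0.423,  0.08 , -0.538]), 'torque': array([-0.05 ,  0.031, -0.028]), 'opening': np.float64(0.092)} 0.0188
scene [[0.527, 0.632, -0.568, -0.024], [-0.85, 0.382, -0.364, -0.368], [-0.013, 0.675, 0.738, 0.803], [0.0, 0.0, 0.0, 1.0]] ['image', 'range_z', 'fx', 'fy', 'cx', 'cy', 'camera_from_world']
orange [259 199  23  19 203] [270. 209.] [[0.497, -0.018, 0.11], [0.512, -0.001, 0.112], [0.527, 0.018, 0.127]]
orange [363 291  21  19 127] [374. 300.] [[0.404, -0.301, 0.104], [0.42, -0.285, 0.106], [0.438, -0.268, 0.108]]
green [151 101  10   6  27] [156. 103.] [[0.749, 0.578, 0.04], [0.766, 0.589, 0.046], [0.771, 0.614, 0.049]]
green [367 295  13  11  83] [373. 300.] [[0.411, -0.294, 0.104], [0.421, -0.284, 0.106], [0.432, -0.275, 0.108]]
side [[-0.946, 0.28, -0.162, 0.327], [-0.324, -0.826, 0.461, 0.573], [-0.005, 0.489, 0.872, 1.185], [0.0, 0.0, 0.0, 1.0]] ['image', 'range_z', 'fx', 'fy', 'cx', 'cy', 'camera_from_world']
orange [265 207  20  18 210] [275. 216.] [[0.499, -0.012, 0.11], [0.513, 0.007, 0.113], [0.528, 0.023, 0.129]]
```

View pics/scene1.png

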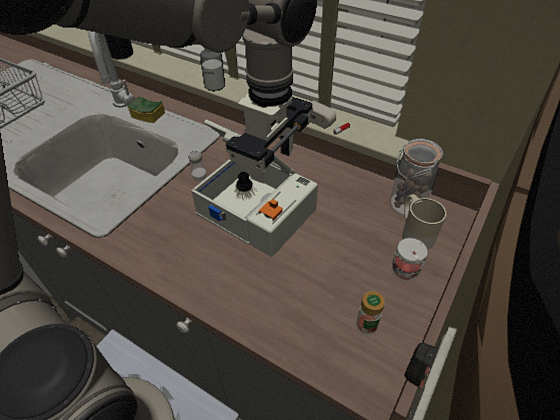

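View pics/side1.png

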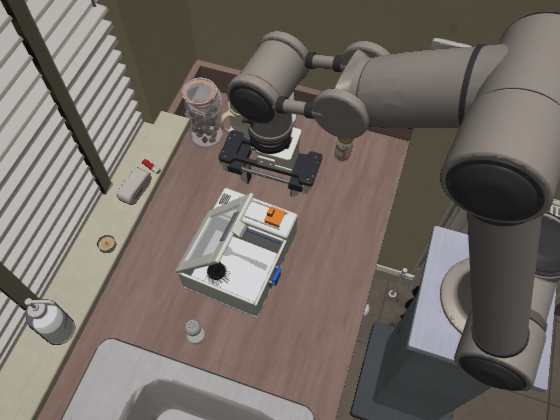

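The scene view shows the steriliser with its lid open, the orange tab at about (270,209), and the blue catch at (217,212). The salt shaker is at (197,163), the jars are well to the right, and the side view agrees. Next I'll measure the pose.

```bash
python3 - <<'E'
from h import *
for n in ('scene','side'):
    d=dict(np.load(n+'.npz')); P=pts(d); hsv=cv2.cvtColor(d['image'],cv2.COLOR_RGB2HSV); ok=d['range_z']>0
    near=ok&(np.hypot(P[...,0]-.53,P[...,1]-.05)<.22)
    org=cv2.inRange(hsv,(5,150,120),(18,255,255))>0
    rid=near&org&(P[...,2]>.123); pl=near&org&(abs(P[...,2]-.112)<.004)
    print(n,'ridge',P[rid].mean(0).round(4),rid.sum(),'plate',P[pl].mean(0).round(4),cv2.minAreaRect((P[pl][:,:2]*1000).astype(np.float32)))
    deck=near&(abs(P[...,2]-.098)<.003)
    k,l,st,c=cv2.connectedComponentsWithStats(deck.astype(np.uint8)*255,connectivity=4); i=1+np.argmax(st[1:,4])
    m=(l==i); print('deck',m.sum(),P[m].mean(0).round(4),cv2.minAreaRect((P[m][:,:2]*1000).astype(np.float32)))
    blue=near&(cv2.inRange(hsv,(100,120,60),(125,255,255))>0); print('blue',np.percentile(P[blue],[5,50,95],axis=0).round(3).tolist() if blue.any() else '')
    hi=near&(P[...,2]>.125)&(P[...,2]<.30)&~org&(hsv[...,2]>110); q=P[hi]
    print('hi',hi.sum(),np.percentile(q,[2,50,98],axis=0).round(3).tolist())
    # shaker / others : low-res height blobs off the steriliser
    tall=ok&(P[...,2]>.03)&(P[...,2]<.12)&(P[...,0]>.3)&(P[...,0]<.8)&(P[...,1]>-.4)&(P[...,1]<.4)
    k,l,st,c=cv2.connectedComponentsWithStats(tall.astype(np.uint8)*255)
    for j in range(1,k):
        if st[j,4]>60: print(st[j],np.percentile(P[l==j],[3,50,97],axis=0).round(3).tolist())
    x0,y0=(165,75) if n=='scene' else (165,150)
    cv2.imwrite(f'pics/{n}c.png',cv2.resize(d['image'][y0:y0+190,x0:x0+190,::-1],None,fx=3,fy=3,interpolation=2))
im=[cv2.imread(f'pics/{n}c.png') for n in('scene','side')]
cv2.imwrite('pics/both.png',cv2.resize(np.hstack(im),(800,400)))
E
```

```text
scene ridge [5.233e-01 1.000e-04 1.265e-01] 24 plate [ 5.101e-01 -3.000e-04  1.118e-01] ((512.323974609375, 1.321878433227539), (39.501216888427734, 34.854190826416016), 86.61168670654297)
deck 1389 [ 0.5636 -0.0045  0.0977] ((562.0927734375, -1.8511695861816406), (69.88336181640625, 188.6397247314453), 85.81903076171875)
blue [[0.463, 0.111, 0.059], [0.47, 0.135, 0.077], [0.61, 0.202, 0.088]]
hi 193 [[0.461, 0.001, 0.234], [0.558, 0.133, 0.242], [0.566, 0.2, 0.247]]
[305 130  51  20 152] [[0.796, -0.059, 0.106], [0.799, 0.004, 0.113], [0.8, 0.071, 0.12]]
[357 148  32  14  91] [[0.797, -0.153, 0.106], [0.799, -0.113, 0.113], [0.8, -0.08, 0.12]]
[188 151  18  24 313] [[0.578, 0.272, 0.032], [0.588, 0.283, 0.061], [0.607, 0.301, 0.088]]
[ 191  160  127   91 5500] [[0.467, -0.04, 0.034], [0.54, 0.025, 0.08], [0.658, 0.201, 0.111]]
[ 391  170   55  107 3350] [[0.56, -0.33, 0.035], [0.678, -0.287, 0.08], [0.766, -0.202, 0.112]]
[422 202  65 143 929] [[0.406, -0.4, 0.044], [0.562, -0.394, 0.091], [0.782, -0.391, 0.094]]
[357 291  27  40 787] [[0.399, -0.304, 0.034], [0.407, -0.286, 0.094],
[... 524 characters left out ...]
3, 0.123, 0.199], [0.646, 0.2, 0.247]]
[221  68  19  20 193] [[0.754, -0.398, 0.035], [0.784, -0.39, 0.081], [0.799, -0.385, 0.095]]
[294  86  26  16 265] [[0.531, -0.399, 0.055], [0.563, -0.39, 0.081], [0.59, -0.386, 0.095]]
[ 192  101   56   43 1034] [[0.686, -0.278, 0.033], [0.746, -0.214, 0.074], [0.794, -0.184, 0.116]]
[335 137  19  21 290] [[0.401, -0.279, 0.033], [0.419, -0.265, 0.068], [0.439, -0.259, 0.101]]
[ 175  188  123  126 4183] [[0.469, -0.026, 0.036], [0.538, 0.046, 0.092], [0.668, 0.21, 0.115]]
[207 262  19  19 264] [[0.587, 0.135, 0.039], [0.601, 0.154, 0.05], [0.623, 0.167, 0.079]]
[185 319  20  24 379] [[0.579, 0.282, 0.033], [0.592, 0.302, 0.079], [0.611, 0.314, 0.092]]
```

View pics/both.png

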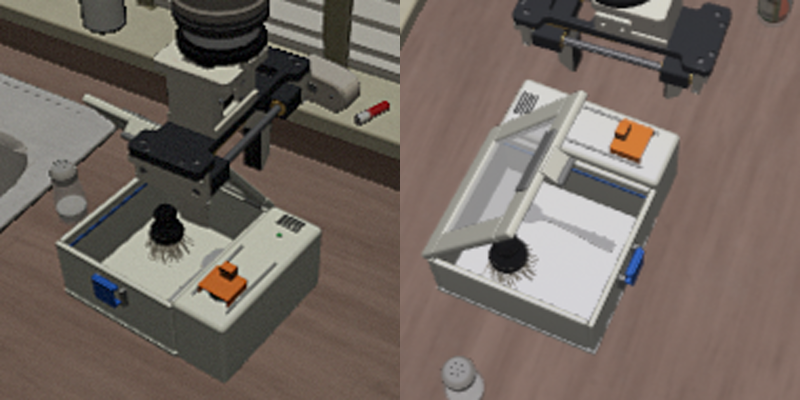

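The two views agree: steriliser yaw is about −4°, the ridge is at (0.5235, 0.002), and the lid is at about 0.9 rad. I estimate the hinge at (0.666, 0.114) and the pad with the lid shut at (0.496, 0.126, 0.103). I'll go up, turn the jaws along the steriliser's y, close them, and move over and behind the lid edge.

```bash
python3 -m pendant '[[[0,-4,0,0,0,0,0],[0,-9,0,0,0,0,0],[0,-9.5,0,0,0,0,0],[-3,-9.5,1,0,-0.15,0,0],[-6,-9.5,3,0,-0.3,0,0],[-9,-9.5,5,0,-0.45,0,0],[-12,-9.5,7.5,0,-0.6,0,0],[-12,-9.5,7.5,0,-0.75,0,0],[-12,-9.5,7.5,0,-0.9,0,0],[-12,-9.5,7.5,0,-1.05,0,0],[-12,-9.5,7.5,0,-1.2,0,0],[-12,-9.5,7.5,0,-1.35,0,0],[-12,-9.5,7.5,0,-1.5,0,0],[-12,-9.5,7.5,0,-1.5,0,0],[-12,-9.5,7.5,0,-1.5,0,0]]]'
python3 - <<'E'
from h import *
s=status.observe(); print({k:np.round(s[k],3) for k in('time','qpos','tool_pos','tool_rot','opening','contact_force')})
u=np.array([.9976,-.07]);v=np.array([.07,.9976])
for n in ('scene','side'):
    d=cam(n); save(d,n+'2'); P=pts(d); h=P[...,:2]-[.666,.114]
    X=h@u;Y=h@v;Z=P[...,2]
    m=(d['range_z']>0)&(abs(Y)<.09)&(X>-.2)&(X<.02)&(Z>.12)&(Z<.262)&(abs(np.arctan2(Z-.09,-X)-.88)<.25)
    th=np.arctan2(Z[m]-.09,-X[m]); r=np.hypot(Z[m]-.09,X[m])
    far=r>.1
    print(n,m.sum(),'th',np.percentile(th[far],[10,50,90]).round(3) if far.any() else '','rmax',np.percentile(r,98).round(3),'Y',np.percentile(Y[m],[1,99]).round(3))
x=lambda n,a,b:cv2.imread(f'pics/{n}2.png')[a:a+190,b:b+190]
cv2.imwrite('pics/both2.png',cv2.resize(np.hstack([x('scene',75,165),x('side',150,165)]),(800,400)))
E
```

```text
time: 1.6
tool_pos: [0.5999, 0.12, 0.3211]
tool_rot: [-1.571, 0.001, -0.075]
contact_force: [0.5, 0.9, 0.8]
opening: 0.0004
{'time': np.float64(1.6), 'qpos': array([ 0.072,  0.464,  1.08 , -0.   ,  1.598, -1.424]), 'tool_pos': array([0.6  , 0.12 , 0.321]), 'tool_rot': array([-1.571e+00,  1.000e-03, -7.500e-02]), 'opening': np.float64(0.0), 'contact_force': array([0.473, 0.946, 0.756])}
scene 896 th [0.886 0.929 0.963] rmax 0.195 Y [-0.087  0.078]
side 2279 th [0.932 0.974 0.996] rmax 0.195 Y [-0.08   0.084]
```

View pics/both2.png

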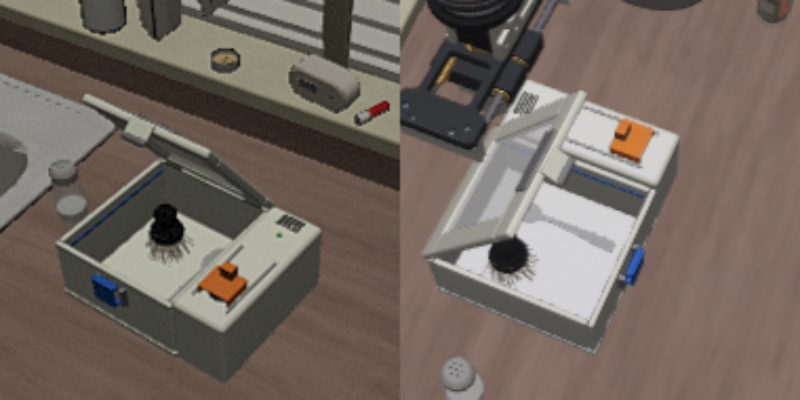

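Only the arm moved, and nothing else has shifted. The lid is at about 0.9 rad with its middle under the TCP, so I'll swing it down along the pad's arc.

```bash
python3 -m pendant '[[[-2.3,3,0,0,0,0,0],[-2.3,6,0,0,0,0,0],[-2.3,8,0,0,0,0,0],[-2.3,8.9,0,0,0,0,0],[-3.3,9.7,0,0,0,0,0],[-4.3,10.5,0,0,0,0,0],[-5.2,11.4,0,0,0,0,0],[-6.1,12.4,0,0,0,0,0],[-6.8,13.4,0,0,0,0,0],[-7.5,14.5,0,0,0,0,0],[-8.1,15.6,0,0,0,0,0],[-8.6,16.8,0,0,0,0,0],[-9.1,18,0,0,0,0,0],[-9.5,19.2,0,0,0,0,0],[-9.5,19.2,0,0,0,0,0]]]'
python3 - <<'E'
from h import *
s=status.observe(); print({k:np.round(s[k],3) for k in('time','tool_pos','contact_force','torque')})
d=cam('scene'); save(d,'scene3'); e=cam('side'); save(e,'side3')
x=lambda n,a,b:cv2.imread(f'pics/{n}3.png')[a:a+190,b:b+190]
cv2.imwrite('pics/both3.png',cv2.resize(np.hstack([x('scene',75,165),x('side',150,165)]),(800,400)))
E
```

```text
time: 3.2
tool_pos: [0.505, 0.1268, 0.1293]
tool_rot: [-1.571, 0.001, -0.072]
contact_force: [0.5, 0.9, 0.1]
opening: 0.0006
{'time': np.float64(3.2), 'tool_pos': array([0.505, 0.127, 0.129]), 'contact_force': array([0.489, 0.902, 0.062]), 'torque': array([ 0.109, -0.043, -0.008])}
```

View pics/both3.png

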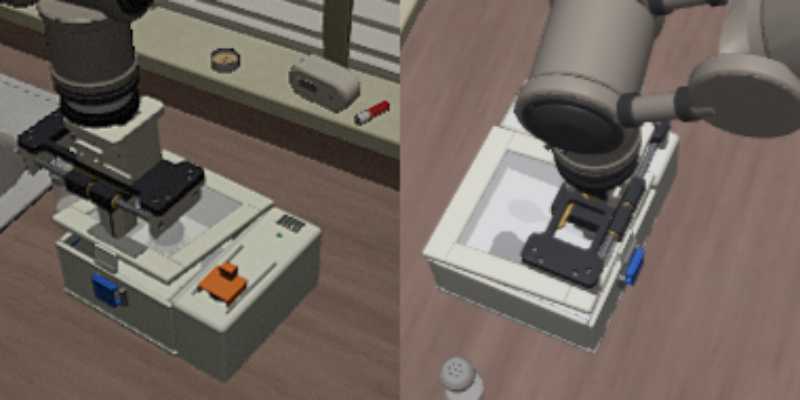

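The lid is nearly shut. The finger is at the middle of the front edge, just behind the tooth bracket (scene crop about (105,258)). Now I'll press slowly.

```bash
python3 -m pendant '[[[-0.2,0.6,0,0,0,0,0],[-0.4,1.1,0,0,0,0,0],[-0.4,1.6,0,0,0,0,0],[-0.4,1.9,0,0,0,0,0],[-0.4,2.2,0,0,0,0,0],[-0.4,2.4,0,0,0,0,0],[-0.4,2.6,0,0,0,0,0],[-0.4,2.8,0,0,0,0,0],[-0.4,2.8,0,0,0,0,0]]]'
```

```text
time: 4.2
tool_pos: [0.5007, 0.1271, 0.1014]
tool_rot: [-1.571, 0.001, -0.071]
contact_force: [-3.2, 0.8, 3.9]
opening: 0.0005
```

```bash
python3 -m pendant '[[[0,0.2,0,0,0,0,0],[0,0.4,0,0,0,0,0],[0,0.5,0,0,0,0,0],[0,0.5,0,0,0,0,0]]]'; python3 -m pendant '[[[0,-1,0,0,0,0,0],[0,-3,0,0,0,0,0],[0,-6,0,0,0,0,0],[0,-8,0,0,0,0,0],[4,-8,-4,0,0,0,0],[4,-8,-8,0,0,0,0],[2,-8,-12,0,0,0,0],[0,-8,-12,0,0,0,0],[0,-8,-12,0,0,0,0]]]'
python3 - <<'E'
from h import *
s=status.observe(); print({k:np.round(s[k],3) for k in('time','tool_pos','tool_rot','contact_force')})
u=np.array([.9976,-.07]);v=np.array([.07,.9976])
for n in ('scene','side'):
    d=cam(n); save(d,n+'4'); P=pts(d); h=P[...,:2]-[.666,.114]; X=h@u;Y=h@v;Z=P[...,2]
    m=(d['range_z']>0)&(abs(Y)<.08)&(X<-.15)&(X>-.19)&(Z>.06)&(Z<.16)
    print(n,'front strip z',np.percentile(Z[m],[5,25,50,75,95]).round(4))
x=lambda n,a,b:cv2.imread(f'pics/{n}4.png')[a:a+190,b:b+190]
cv2.imwrite('pics/both4.png',cv2.resize(np.hstack([x('scene',75,165),x('side',150,165)]),(800,400)))
E
```

```text
time: 4.6
tool_pos: [0.5008, 0.1271, 0.0974]
tool_rot: [-1.571, 0.001, -0.071]
contact_force: [-5.5, -0.8, 11.7]
opening: 0.0008
time: 5.5
tool_pos: [0.4912, 0.0063, 0.1767]
tool_rot: [-1.571, 0.001, -0.073]
contact_force: [0.3, 0.6, -0.4]
opening: 0.0004
{'time': np.float64(5.5), 'tool_pos': array([0.491, 0.006, 0.177]), 'tool_rot': array([-1.571e+00,  1.000e-03, -7.300e-02]), 'contact_force': array([ 0.322,  0.624, -0.449])}
scene front strip z [0.0673 0.089  0.0994 0.1015 0.1042]
side front strip z [0.0784 0.0998 0.1018 0.104  0.1069]
```

View pics/both4.png

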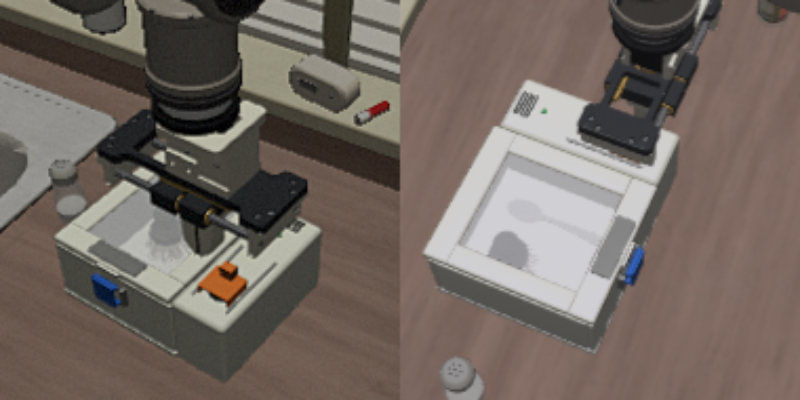

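The lid has latched: both views show it flat with the tool away, front strip at about 0.101 m. Now I'll lower in front of the ridge and push the tab back.

```bash
python3 -m pendant '[[[0,3,-0.2,0,0,0,0],[0,5,-0.2,0,0,0,0],[0,6,-0.2,0,0,0,0],[0,6,-0.2,0,0,0,0]]]'; python3 -m pendant '[[[0.8,0,0,0,0,0,0],[1.6,0,0,0,0,0,0],[2.2,0,0,0,0,0,0],[2.8,0,0,0,0,0,0],[3.4,0,0,0,0,0,0],[4,0,0,0,0,0,0],[4.6,0,0,0,0,0,0],[5.2,0,0,0,0,0,0],[5.8,0,0,0,0,0,0],[6.2,0,0,0,0,0,0],[6.2,0,0,0,0,0,0]]]'
```

```text
time: 6.0
tool_pos: [0.4927, 0.0059, 0.1156]
tool_rot: [-1.571, 0.002, -0.07]
contact_force: [-0.3, -0.7, 0.5]
opening: 0.0003
time: 7.1
tool_pos: [0.5528, 0.001, 0.1164]
tool_rot: [-1.571, 0.005, -0.071]
contact_force: [-8.2, -1.1, 5.5]
opening: 0.0003
```

```bash
python3 -m pendant '[[[0.2,0,0,0,0,0,0],[0.4,0,0,0,0,0,0],[0.4,0,0,0,0,0,0]]]'; python3 -m pendant '[[[-1,0,0,0,0,0,0],[-2,-1,0,0,0,0,0],[-3,-4,0,0,0,0,0],[-6,-7,0,0,0,0,0],[-10,-8,0,0,0,0,0],[-13,-8,0,0,0,0,0],[-13,-8,0,0,0,0,0]]]'
python3 - <<'E'
from h import *
s=status.observe(); print({k:np.round(s[k],3) for k in('time','tool_pos','tool_rot','contact_force')})
ims=[]
for n in ('scene','side','wrist'):
    d=cam(n); save(d,n+'5'); P=pts(d); hsv=cv2.cvtColor(d['image'],cv2.COLOR_RGB2HSV)
    near=(d['range_z']>0)&(np.hypot(P[...,0]-.53,P[...,1]-.0)<.09)&(P[...,2]>.09)
    org=near&(cv2.inRange(hsv,(5,150,120),(18,255,255))>0)
    r=org&(P[...,2]>.122); print(n,'ridge',P[r].mean(0).round(4) if r.any() else '',r.sum())
    g=near&(cv2.inRange(hsv,(40,80,40),(90,255,255))>0)&(P[...,0]<.56)
    if g.any(): print(' green',g.sum(),P[g].mean(0).round(4),cv2.minAreaRect((P[g][:,:2]*1000).astype(np.float32)))
x=lambda n,a,b:cv2.imread(f'pics/{n}5.png')[a:a+190,b:b+190]
cv2.imwrite('pics/both5.png',cv2.resize(np.hstack([x('scene',75,165),x('side',150,165)]),(800,400)))
E
```

```text
time: 7.4
tool_pos: [0.5532, 0.001, 0.1163]
tool_rot: [-1.571, 0.013, -0.07]
contact_force: [-20.8, -1.2, 14.2]
opening: 0.0004
time: 8.1
tool_pos: [0.426, 0.0104, 0.1979]
tool_rot: [-1.571, -0.001, -0.071]
contact_force: [0.6, -0.9, 0.1]
opening: 0.0007
{'time': np.float64(8.1), 'tool_pos': array([0.426, 0.01 , 0.198]), 'tool_rot': array([-1.571e+00, -1.000e-03, -7.100e-02]), 'contact_force': array([ 0.555, -0.921,  0.068])}
scene ridge [ 0.5682 -0.0074  0.1263] 8
 green 72 [5.126e-01 3.000e-04 1.054e-01] ((511.980712890625, -0.23818302154541016), (21.247718811035156, 25.262798309326172), 81.37352752685547)
side ridge [ 5.685e-01 -5.000e-04  1.279e-01] 31
 green 98 [0.5137 0.0056 0.106 ] ((514.8224487304688, 4.439340591430664), (25.253337860107422, 23.69644546508789), 6.209558486938477)
wrist ridge  0
```

View pics/both5.png

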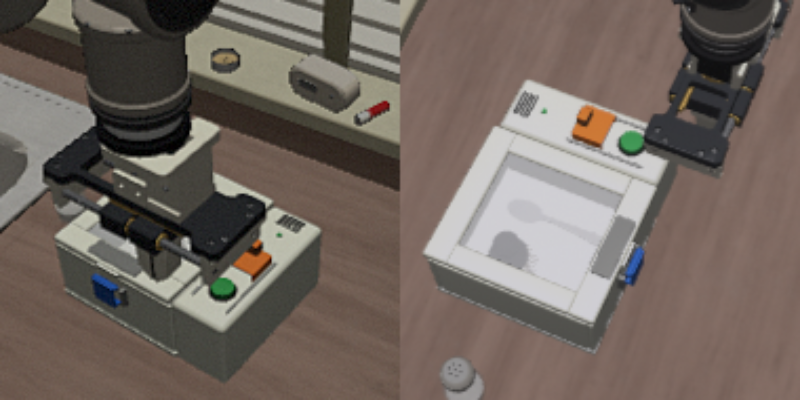

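The tab is against its stop: the ridge moved 45 mm and the push force rose to 20 N. The green button is exposed at (0.513, 0.003) and 0.106 m high, as it should be. Next I'll press it.

```bash
python3 -m pendant '[[[4,0,-0.1,0,0,0,0],[8,0,-0.1,0,0,0,0],[8.7,0,-0.1,0,0,0,0],[8.7,4,-0.1,0,0,0,0],[8.7,7,-0.1,0,0,0,0],[8.7,8.3,-0.1,0,0,0,0],[8.7,8.7,-0.1,0,0,0,0],[8.7,8.7,-0.1,0,0,0,0]]]';  python3 -m pendant '[[[0,0.3,0,0,0,0,0],[0,0.6,0,0,0,0,0],[0,0.8,0,0,0,0,0],[0,1,0,0,0,0,0],[0,1.1,0,0,0,0,0],[0,1.2,0,0,0,0,0],[0,1.2,0,0,0,0,0]]]'
```

```text
time: 9.05
tool_pos: [0.5157, 0.0027, 0.1093]
tool_rot: [-1.571, 0.001, -0.071]
contact_force: [0.8, -0.5, 0.2]
opening: 0.0005
time: 9.75
tool_pos: [0.5166, 0.0026, 0.1009]
tool_rot: [-1.571, -0.004, -0.07]
contact_force: [-4.9, 0.7, 25.2]
opening: 0.0006
```

The button bottomed out at z 0.101 with 25 N on the tool. I'll hold briefly, release, and retreat.

```bash
python3 -m pendant '[[[0,0,0,0,0,0,0],[0,0,0,0,0,0,0],[0,0,0,0,0,0,0],[0,-1,0,0,0,0,0],[0,-3,0,0,0,0,0],[0,-7,0,0,0,0,0],[-3,-11,0,0,0,0,0],[-7,-13,0,0,0,0,0],[-10,-14,0,0,0,0,0],[-10,-14,0,0,0,0,0],[-10,-14,0,0,0,0,0]]]'
python3 - <<'E'
from h import *
u=np.array([.9976,-.07]);v=np.array([.07,.9976])
for n in ('scene','side'):
    d=cam(n); save(d,n+'6'); P=pts(d); hsv=cv2.cvtColor(d['image'],cv2.COLOR_RGB2HSV)
    near=(d['range_z']>0)&(np.hypot(P[...,0]-.53,P[...,1])<.09)&(P[...,2]>.09)
    r=near&(cv2.inRange(hsv,(5,150,120),(18,255,255))>0)&(P[...,2]>.122); g=near&(cv2.inRange(hsv,(40,80,40),(90,255,255))>0)&(P[...,0]<.55)
    h=P[...,:2]-[.666,.114]; X=h@u;Y=h@v;Z=P[...,2]
    m=(d['range_z']>0)&(abs(Y)<.08)&(X<-.15)&(X>-.18)&(Z>.06)&(Z<.16)
    print(n,'ridge',P[r].mean(0).round(4),'green',P[g].mean(0).round(4),'lid',np.median(Z[m]).round(4))
cv2.imwrite('pics/both6.png',cv2.resize(np.hstack([cv2.imread('pics/scene6.png')[75:355,165:445],cv2.imread('pics/side6.png')[120:400,120:400]]),(800,400)))
E
```

```text
time: 10.85
tool_pos: [0.4158, 0.0098, 0.2381]
tool_rot: [-1.571, -0.002, -0.071]
contact_force: [0.9, -0.2, 0.2]
opening: 0.0008
scene ridge [ 0.568  -0.0032  0.1267] green [0.5127 0.0008 0.1055] lid 0.1007
side ridge [ 0.569  -0.0006  0.1271] green [0.5132 0.0061 0.1067] lid 0.1022
```

View pics/both6.png

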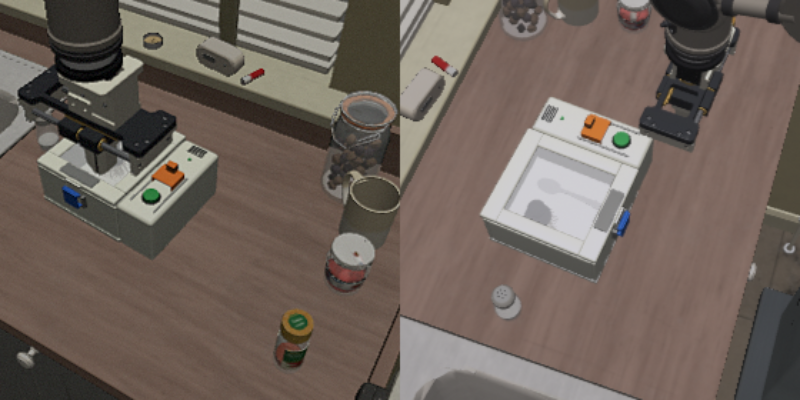

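The lid is shut, the tab is at the back, and the green button is out again. The jars and shaker stand where they were, and the robot is clear of everything.

```bash
python3 -c "
from cell import robot; print(robot.hand_in())"
```

```text
the job is handed in; nothing more can be done
None
```

The steriliser job is done and handed in after about 11 s of robot time, in the order asked. I swung the lid shut and pressed its front edge until it latched. Then I slid the orange tab back to its stop, pressed the green button fully down for about half a second, and let it go.

**Last checks:**
- **Lid:** it stayed down with the tool away. The front strip measured 0.101–0.102 m high in the two views.
- **Tab:** the ridge moved 45 mm and met a hard stop.
- **Button:** it bottomed at z = 0.101 m with 25 N on the tool, and came back out to 0.106 m.
- **Surroundings:** the jars and salt shaker were still standing in the last picture, and the gripper was clear with about 0 N on it.

**Disagreements:**
- The two cameras differed by about 5 mm in y, so I used the average.
- While pressing the lid, the tool read z = 0.097 m, about 5 mm lower than the 0.103 m expected for the pad; I did not find out why.
- The click itself was not sensed. I concluded the lid was latched because it stayed shut.

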